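# Sort the new caps for four scooter jobs

## Robot

A 6-joint arm with a two-finger parallel gripper is mounted at the origin on the work surface. World frame = base frame: x ahead of the robot, y to its left, z up, the work surface at z = 0. Lengths are in m, angles in rad, forces in N, time in s.
With the tool pointing down it reaches from about 0.275 to 0.975 m from the base axis. Payload 8.4 kg.
Tool frame: the origin (TCP) lies on the centre line of the jaws, within the pads' length; the fingertips stand 22 mm ahead of it and the grasp point (between the pads) lies 3 mm ahead of it; z points along the fingers, y is the line along which they close (so a half turn about z gives the same grasp; the last joint's range is limited). The gripper opens to 92 mm and grips with 3 to 60 N. Pads are 20 mm wide; open, the fingers measure 128 mm over their backs; the gripper's body (75 mm by 189 mm) begins 69 mm behind the grasp point.
Start: joints at [1.29, 0.353, 1.633, -0, 1.155, -0.002], TCP at [0.172, 0.601, 0.237] pointing down, gripper open.
Joint ranges: [-2.63, 2.63], [-0.92, 2.1], [0.06, 2.66], [-1.3, 4.44], [0, 2.69], [-3.02, 3.02]. Speed limits (rad/s): [2.22, 2.22, 2.79, 3.14, 3.14, 3.14].

## Interface

Orientations are given as [roll, pitch, yaw] about the fixed x, y, z axes, in that order (R = Rz(yaw) Ry(pitch) Rx(roll)).
In Python, from cell import ctrl gives the robot as it stands.
- The arm moves only by the tool move_arm, never from a script. Its argument "moves" is a list of rows, each an object with "fingers": the finger opening in mm, from 0 to 91.9; "translation": the shift along the tool's x, y, z in mm, a list of three; "twist": the turn, a rotation vector about the tool's x, y, z in rad, a list of three. In form: [{"fingers": fingers, "translation": [dx, dy, dz], "twist": [ax, ay, az]}, ...]. A call has exactly 8 rows; each row shifts and turns the commanded pose from where the row before left it, along the tool's axes as they then stand; what a row does not reach is not made up. A row lasts 1/12 s, in which the tool goes at most 41.7 mm and 7.16 degrees, less where a joint would pass 70% of its speed; a pose out of reach is approached as far as the arm can. A call is refused whole if a number of a shift passes 41.7 or a number of a turn 0.125, either way. A call with a gripper value outside its range is refused whole. The fingers move at their own pace and stop on an object; "newtons" is the grip in N (left out, the last holds). Time passes only in rows, so rows that do not move let the fingers close, or fill a call up. It gives the time, the measured TCP pose, the force, the opening and the grip force at its end, in the units of the state.
- ctrl.get_obs(): the state, without advancing time (a new reading comes with each control period).
- ctrl.snapshot(name): name is "scene" or "top" or "wrist"; returns a dict with "color" (480x640x3 uint8, red, green, blue), "intrinsics" (3x3 intrinsics, pixels), "world_from_camera" (4x4, takes a point from camera to world coordinates). Camera axes: x right, y down, z forward; pixel columns grow to the right and rows downward; lengths in m; the calibration is good to about 2 mm. A picture is of the moment at which its call begins. There is no depth.
- ctrl.finish_job(): hands the job in; it is judged then, once.
Trained networks look in a picture, given as the dict that the camera call returned (one of the last four; its "shot" number tells which), for a name from the list of things; names that differ only in an ending like _2 or _b are one class to them, and where a whole thing is asked for, a point or a joint stands for the part that bears it (a point fixed in the world has none). Each returns a list of dicts, best first, with "confidence" (0 to 1); they miss things now and then, are a little off and sometimes report something else, mostly with a low value. They report only what shows in the picture. A call takes as long as a camera call. They do not tell look-alikes from the thing itself.
- ctrl.search_frame(picture, label): "centre" ([column, row] in pixels, amid what is visible of it).
The state is a dict: "time_s": time; "joint_positions": joint angles; "qvel": joint speeds; "tau": joint torques, N m; "position": TCP position; "tcp_rot": TCP orientation; "contact_force": force on the tool from outside, world axes, zero at the start; "wrist_torque": the same for the moment, N m; "width": finger opening in m; "grip_force": force on a finger pad.
Only numpy, scipy, OpenCV 4.12 (cv2) and the standard library are available. Lean on these libraries where they do the work, as an engineer would, in place of code of your own. Each camera call takes 0.05 s, during which the arm holds its last target. There are 200 camera calls.

## Task

Lay out the new black caps for the four waiting scooters, one cap to a dish, each standing upright and flat on the dish floor: the large round cap in the blue dish, the small round cap in the red dish, the six-sided cap in the yellow dish and the square cap in the green dish. Leave the two used grey caps where they stand on the mat.

Things in the scene. Friction and masses are not known exactly. Their poses are not given: they have to be found in the camera images.
- cap_large: Large round black plastic cap, 44 mm across, straight sides up to a 4 mm bevel at the top. About 30 g. Origin at the centre of its underside, z up; it stands upright at the start on a white mat 4 mm thick lying on the bench (underside at z = 0.004). 28 mm tall.
- cap_small: Small round black plastic cap, 26 mm across, straight sides up to a 4 mm bevel at the top. About 15 g. Origin at the centre of its underside, z up; it stands upright at the start on a white mat 4 mm thick lying on the bench (underside at z = 0.004). 28 mm tall.
- cap_hex: Six-sided black plastic cap, 34 mm across the flats (39 mm across the corners). The x axis is square to one pair of flats; the other pairs are at 60 and 120 degrees. About 25 g. Origin at the centre of its underside, z up; it stands upright at the start on a white mat 4 mm thick lying on the bench (underside at z = 0.004). 28 mm tall.
- cap_square: Square black plastic cap, 32 x 32 mm; its x and y axes are square to its sides. About 22 g. Origin at the centre of its underside, z up; it stands upright at the start on a white mat 4 mm thick lying on the bench (underside at z = 0.004). 28 mm tall.
- old_round: Used light grey round cap, 38 mm across, among the black ones; to be left alone. Origin at the centre of its underside, z up; it stands upright at the start on a white mat 4 mm thick lying on the bench (underside at z = 0.004). 28 mm tall.
- old_hex: Used light grey six-sided cap, 30 mm across the flats (35 mm corners), among the black ones; to be left alone. Origin at the centre of its underside, z up; it stands upright at the start on a white mat 4 mm thick lying on the bench (underside at z = 0.004). 28 mm tall.
- dish_blue: Blue round open dish, fixed to the bench: 78 mm outside, 70 mm inside, rim 11 mm above the bench, flat floor 4 mm above the bench. Origin at the centre of its underside, z up.
- dish_red: Red round open dish, fixed to the bench: 78 mm outside, 70 mm inside, rim 11 mm above the bench, flat floor 4 mm above the bench. Origin at the centre of its underside, z up.
- dish_yellow: Yellow round open dish, fixed to the bench: 78 mm outside, 70 mm inside, rim 11 mm above the bench, flat floor 4 mm above the bench. Origin at the centre of its underside, z up.
- dish_green: Green round open dish, fixed to the bench: 78 mm outside, 70 mm inside, rim 11 mm above the bench, flat floor 4 mm above the bench. Origin at the centre of its underside, z up.
Mind the look-alikes: they are no part of the job. What is shaped like the cap_large but orange or turquoise is not meant. What is meant by the dish_green is not white, and is the larger of those in its own colour.

How it is judged:
By the outcome, as a careful person would: the job done as asked, in the order asked, and still so for the second after the job is handed in, with the robot touching nothing.
It also fails if it takes over 102 s, if anything falls off the work surface, if the arm or the gripper's body presses on something with over 40 N, if the wrist force passes 120 N, or if a joint passes its speed limit or range.

## Working session

There is one attempt and no reset: what is moved stays moved. The work goes in short steps, Python scripts to look and compute and a tool call to move; the robot and the scene stay as the last step left them, time stands still between calls to the robot, and variables do not carry over. Pictures are saved under pics/ and viewed, at most 14 in all, crops included, and the job is handed in when it is done.

Besides the shell and the picture viewer there is one more tool, called after "Call:" by a JSON object that holds its "name" and its "arguments", one argument or row to a line. move_arm: Moves the arm, as the interface text tells. Its arguments: {"type":"object","properties":{"moves":{"type":"array","items":{"type":"object","properties":{"fingers":{"type":"number"},"translation":{"type":"array","items":{"type":"number"}},"twist":{"type":"array","items":{"type":"number"}}}}},"newtons":{"type":"number"}},"required":["moves"]}

```bash
ls; mkdir -p pics
python3 - <<'E'
from cell import ctrl
import cv2
o=ctrl.get_obs();print(o)
for n in("top","scene"):
    p=ctrl.snapshot(n);cv2.imwrite(f"pics/{n}0.png",p["color"][:,:,::-1]);print(p["intrinsics"],p["world_from_camera"])
    for l in["cap_large","cap_small","cap_hex","cap_square","old_round","old_hex","dish_blue","dish_red","dish_yellow","dish_green"]:
        print(n,l,[([round(float(v)) for v in d["centre"]],round(d["confidence"],2)) for d in ctrl.search_frame(p,l)])
E
```

```text
pics
{'time_s': 0.0, 'joint_positions': array([ 1.28960614e+00,  3.53645302e-01,  1.63412676e+00, -2.29318986e-06,
        1.15520106e+00, -2.40419339e-03]), 'qvel': array([-0.00016139,  0.0011326 , -0.00223496, -0.00124124,  0.00048964,
       -0.000518  ]), 'tau': array([-4.26573301e-03, -5.93828309e+01, -3.34218478e+01,  6.93290681e-02,
        2.34046223e-02, -1.00269178e-04]), 'position': array([0.17186721, 0.60042157, 0.23586861]), 'tcp_rot': array([-3.14021219e+00, -1.22220717e-06,  2.86280758e+00]), 'contact_force': array([-0.2376619 , -0.22449105, -0.01234794]), 'wrist_torque': array([-0.04854916,  0.01195733, -0.01076722]), 'grip_force': 0.0, 'width': 0.09161453588219912}
[[494.19754914   0.         320.6471554 ]
 [  0.         494.19754914 232.86748074]
 [  0.           0.           1.        ]] [[ 0.01079125 -0.99096401  0.13369326  0.41574369]
 [-0.99993603 -0.01024103  0.00480255  0.06601925]
 [-0.00339    -0.13373654 -0.99101112  1.23423998]
 [ 0.          0.          0.          1.        ]]
top cap_large [([177, 222], 0.85), ([226, 227], 0.76)]
top cap_small []
top c
[... 456 characters left out ...]
 0.78372753 -0.52042621  1.13999746]
 [ 0.9406819   0.29048687 -0.17531386  0.24464176]
 [ 0.01377868 -0.54898865 -0.83571623  0.93762139]
 [ 0.          0.          0.          1.        ]]
scene cap_large [([455, 287], 0.58), ([517, 312], 0.56), ([453, 338], 0.46)]
scene cap_small [([422, 231], 0.54)]
scene cap_hex [([465, 245], 0.78)]
scene cap_square []
scene old_round [([359, 254], 0.59), ([422, 233], 0.4)]
scene old_hex [([412, 272], 0.72)]
scene dish_blue [([168, 211], 0.55), ([254, 230], 0.29)]
scene dish_red [([270, 175], 0.66), ([422, 232], 0.54)]
scene dish_yellow [([205, 166], 0.77)]
scene dish_green [([254, 232], 0.91), ([116, 256], 0.82), ([202, 272], 0.67), ([169, 211], 0.65)]
```

View pics/top0.png

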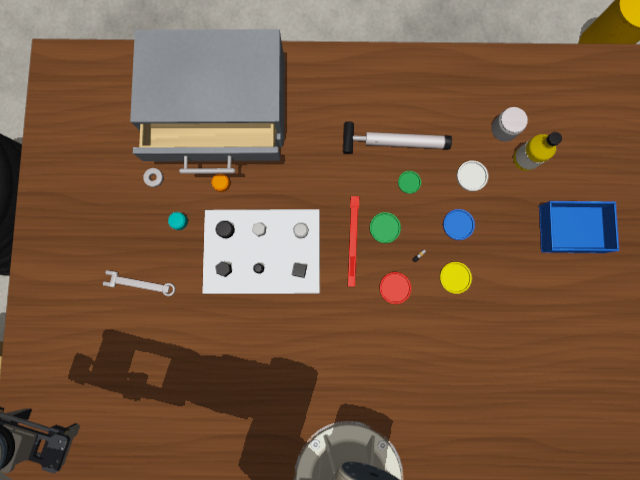

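View pics/scene0.png

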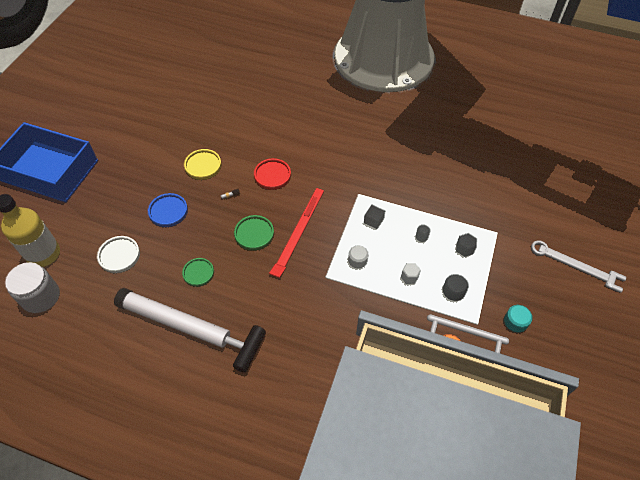

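The top view shows a white mat. The large cap is at (225,229), the hex at (223,269), the small at (258,268) and the square at (300,270). The grey caps are at (259,229) and (301,230). The dishes are green (385,227) with a smaller green decoy at (409,181), blue (459,225), red (395,288) and yellow (456,277). The scene view matches this. Next I'll segment both views and triangulate.

```bash
cat > h.py <<'E'
import numpy as np, cv2
from cell import ctrl
def ray(p,uv):
    T=p["world_from_camera"];d=T[:3,:3]@np.linalg.solve(p["intrinsics"],[uv[0],uv[1],1.]);return T[:3,3],d
def onplane(p,uv,z):
    c,d=ray(p,uv);return c+d*(z-c[2])/d[2]
def tri(obs):
    A=np.zeros((3,3));b=np.zeros(3)
    for p,uv in obs:
        c,d=ray(p,uv);d/=np.linalg.norm(d);M=np.eye(3)-np.outer(d,d);A+=M;b+=M@c
    return np.linalg.solve(A,b)
def proj(p,X):
    T=p["world_from_camera"];x=p["intrinsics"]@(T[:3,:3].T@(np.asarray(X)-T[:3,3]));return x[:2]/x[2]
def mask(img,kind):
    hsv=cv2.cvtColor(img,cv2.COLOR_RGB2HSV);h,s,v=cv2.split(hsv)
    if kind=="black": m=(v<95)&(s<90)
    else:
        lo,hi={"blue":(100,125),"yellow":(24,35),"green":(50,80),"red":(175,4)}[kind]
        m=((h>=lo)&(h<=hi) if lo<hi else (h>=lo)|(h<=hi))&(s>130)&(v>60)
    return m.astype(np.uint8)
def blob(img,kind,seed,r=20):
    n,l,st,ce=cv2.connectedComponentsWithStats(mask(img,kind))
    k=[i for i in range(1,n) if st[i,4]>15]
    i=min(k,key=lambda i:np.hypot(*(ce[i]-seed)))
    if np.hypot(*(ce[i]-seed))>r: return None
    c=max(cv2.findContours((l==i).astype(np.uint8),0,cv2.CHAIN_APPROX_NONE)[0],key=cv2.contourArea)
    return ce[i],st[i],c
E
python3 - <<'E'
from h import *
t=ctrl.snapshot("top");s=ctrl.snapshot("scene")
S={"large":("black",(225,229),(455,287)),"small":("black",(258,268),(423,233)),"hex":("black",(223,269),(466,245)),"square":("black",(300,270),(374,216)),
"blue":("blue",(459,225),(168,210)),"red":("red",(395,288),(272,174)),"yellow":("yellow",(456,277),(203,164)),"green":("green",(385,227),(254,232))}
for k,(c,a,b) in S.items():
    x=blob(t["color"],c,a);y=blob(s["color"],c,b)
    if x is None or y is None: print(k,x is None,y is None);continue
    print(k,x[0].round(1),x[1][2:],y[0].round(1),y[1][2:],tri([(t,x[0]),(s,y[0])]).round(4),onplane(t,x[0],.018 if c=="black" else .009).round(4))
E
```

```text
large [224.7 229.1] [ 19  17 244] [454.9 287.3] [ 25  26 507] [0.5871 0.3106 0.0169] [0.5869 0.3106 0.018 ]
small [258.5 267.8] [10 10 76] [422.2 233. ] [ 14  17 179] [0.4916 0.2237 0.0176] [0.4915 0.224  0.018 ]
hex [223.6 268.6] [ 16  15 170] [465.8 244.8] [ 20  23 358] [0.4888 0.3096 0.0174] [0.4887 0.3097 0.018 ]
square [299.4 269.6] [ 14  15 146] [373.6 216.4] [ 21  24 323] [0.488  0.123  0.0193] [0.488  0.1231 0.018 ]
blue [458.4 224.1] [ 32  31 755] [167.3 209.4] [ 39  33 946] [ 0.6072 -0.2741  0.0065] [ 0.6067 -0.273   0.009 ]
red [394.9 287.6] [ 31  32 789] [272.1 173.5] [ 37  32 896] [ 0.447  -0.1131  0.0063] [ 0.4469 -0.1125  0.009 ]
yellow [455.5 277.3] [ 32  32 813] [202.4 163.4] [ 37  29 742] [ 0.4739 -0.2628  0.0069] [ 0.4738 -0.2621  0.009 ]
green [384.7 227.3] [ 31  31 730] [249.  233.6] [ 33  28 442] [ 0.5996 -0.0938  0.001 ] [ 0.5968 -0.0883  0.009 ]
```

Triangulated heights match the text. I'll move over the mat for a wrist view to get the yaws.

Call:
{"name": "move_arm", "arguments": {
  "moves": [
    {"fingers": 91,"translation": [-35,-20,-5],"twist": [0,0,0]},
    {"fingers": 91,"translation": [-35,-20,-5],"twist": [0,0,0]},
    {"fingers": 91,"translation": [-35,-20,-5],"twist": [0,0,0]},
    {"fingers": 91,"translation": [-35,-20,-5],"twist": [0,0,0]},
    {"fingers": 91,"translation": [-35,-20,-5],"twist": [0,0,0]},
    {"fingers": 91,"translation": [-35,-20,-5],"twist": [0,0,0]},
    {"fingers": 91,"translation": [-35,-20,-5],"twist": [0,0,0]},
    {"fingers": 91,"translation": [-35,-20,-5],"twist": [0,0,0]}
  ],
  "newtons": 15
}}

```text
time_s: 1.87
position: [0.3982, 0.3684, 0.2771]
tcp_rot: [3.141, 0.0, 2.863]
contact_force: [0.8, 0.4, -0.5]
width: 0.0909
grip_force: 0.0
```

Call:
{"name": "move_arm", "arguments": {
  "moves": [
    {"fingers": 91,"translation": [-35,-20,-5],"twist": [0,0,0]},
    {"fingers": 91,"translation": [-35,-20,-5],"twist": [0,0,0]},
    {"fingers": 91,"translation": [-35,-20,-5],"twist": [0,0,0]},
    {"fingers": 91,"translation": [-35,-20,-5],"twist": [0,0,0]},
    {"fingers": 91,"translation": [-35,-20,-5],"twist": [0,0,0]},
    {"fingers": 91,"translation": [0,0,0],"twist": [0,0,-0.093]},
    {"fingers": 91,"translation": [0,0,0],"twist": [0,0,-0.093]},
    {"fingers": 91,"translation": [0,0,0],"twist": [0,0,-0.093]}
  ]
}}

```text
time_s: 2.53
position: [0.5385, 0.2247, 0.3016]
tcp_rot: [3.142, -0.0, -3.139]
contact_force: [0.3, 0.3, 0.4]
width: 0.0908
grip_force: 0.0
```

Run:
```python
from h import *
p=ctrl.snapshot("wrist");cv2.imwrite("pics/w1.png",p["color"][:,:,::-1])
o=ctrl.get_obs();print(o["position"],o["tcp_rot"],o["time_s"],p["world_from_camera"][:3,3])
for k,X in {"large":(.587,.3106,.018),"small":(.4916,.2237,.018),"hex":(.4888,.3096,.018),"square":(.488,.123,.018)}.items(): print(k,proj(p,X))
```

```text
[0.53821595 0.22508247 0.30154822] [-3.14158875e+00 -8.90265203e-05 -3.13149295e+00] 2.5833 [0.47295676 0.22489796 0.44914627]
large [381.02034118 246.77040221]
small [315.70391708 173.53006404]
hex [383.87627704 171.41646047]
square [235.74518599 170.44704563]
```

View pics/w1.png

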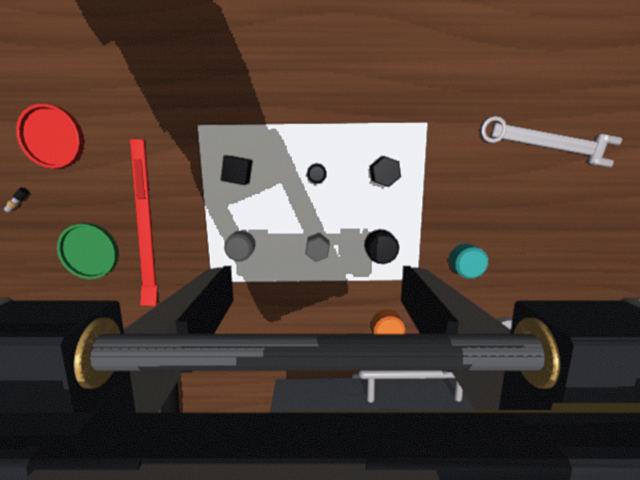

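The wrist view shows the square at (236,170), small (316,173), hex (385,171) and large (381,246). All agree with the triangulated positions. Now I'll fit the prism silhouettes to get pose and yaw.

```bash
cat >> h.py <<'E'
from scipy.optimize import minimize
def fit(p,name,seed,z0=.004):
    n,r={"large":(40,.022),"small":(40,.013),"hex":(6,.034/2/np.cos(np.pi/6)),"square":(4,.016*2**.5)}[name]
    S=8;u0=np.round(proj(p,[*seed,.018]))-32
    g=cv2.cvtColor(p["color"],cv2.COLOR_RGB2GRAY)[int(u0[1]):int(u0[1])+64,int(u0[0]):int(u0[0])+64]
    m=(cv2.resize(g,None,fx=S,fy=S,interpolation=cv2.INTER_LINEAR)<90).astype(np.uint8)
    k,l,st,ce=cv2.connectedComponentsWithStats(m);i=min(range(1,k),key=lambda i:np.hypot(*(ce[i]-256))-st[i,4]**.5)
    m=(l==i).astype(np.uint8)
    def cost(q):
        a=q[2]/100+np.arange(n)*2*np.pi/n+np.pi/n
        c=n==40
        P=[[q[0]/1e3+R*np.cos(t),q[1]/1e3+R*np.sin(t),z] for t in a for R,z in(((r,z0),(r,z0+.024),(r-.004,z0+.028)) if c else ((r,z0),(r,z0+.028)))]
        uv=np.array([proj(p,X) for X in P])
        h=cv2.convexHull((((uv-u0+.5)*S-.5)*16).round().astype(np.int32))
        M=cv2.fillConvexPoly(np.zeros_like(m),h,1,shift=4)
        return 1-(M&m).sum()/(M|m).sum()
    best=None
    for y in ([0] if n==40 else np.linspace(0,2*np.pi/n,6,endpoint=False)):
        x0=np.array([seed[0]*1e3,seed[1]*1e3,y*100]);b=minimize(cost,x0,method="Nelder-Mead",options=dict(initial_simplex=x0+np.array([[0,0,0],[4,0,0],[0,4,0],[0,0,12]]),maxiter=150))
        if best is None or b.fun<best.fun: best=b
    return best.x[:2].round(1),np.degrees(best.x[2]/100).round(1),round(best.fun,3)
E
python3 - <<'E'
from h import *
p=ctrl.snapshot("wrist")
for k,X in {"large":(.587,.3106),"small":(.4916,.2237),"hex":(.4888,.3096),"square":(.488,.123)}.items(): print(k,*fit(p,k,X))
E
```

```text
large [586.9 309.5] -5.4 0.109
small [491.6 224.3] 0.7 0.182
hex [488.7 308.7] 37.6 0.12
square [486.9 124.5] -8.7 0.065
```

Call:
{"name": "move_arm", "arguments": {
  "moves": [
    {"fingers": 70,"translation": [-16.5,28,20],"twist": [0,0,0]},
    {"fingers": 70,"translation": [-16.5,28,20],"twist": [0,0,0]},
    {"fingers": 70,"translation": [-16.5,28,20],"twist": [0,0,0]},
    {"fingers": 70,"translation": [0,0,40],"twist": [0,0,0]},
    {"fingers": 70,"translation": [0,0,40],"twist": [0,0,0]},
    {"fingers": 70,"translation": [0,0,40],"twist": [0,0,0]},
    {"fingers": 70,"translation": [0,0,40],"twist": [0,0,0]},
    {"fingers": 70,"translation": [0,0,0],"twist": [0,0,0]}
  ]
}}

```text
time_s: 3.3
position: [0.5824, 0.3076, 0.0737]
tcp_rot: [-3.136, -0.011, 3.139]
contact_force: [-1.6, -1.0, 0.5]
width: 0.0704
grip_force: 0.0
```

```bash
cat >> h.py <<'E'
def st(tx=None,ty=None,tz=None,yaw=None):
    o=ctrl.get_obs();p,r=o["position"],o["tcp_rot"]
    print("t",o["time_s"],"pos",p.round(4),"rot",r.round(3),"w",round(o["width"],4),"g",o["grip_force"],"F",o["contact_force"].round(1))
    if tx is not None:
        y=r[2];d=np.array([tx,ty,tz])-p;print("tool mm",(1e3*np.array([np.cos(y)*d[0]+np.sin(y)*d[1],np.sin(y)*d[0]-np.cos(y)*d[1],-d[2]])).round(1),"twz",None if yaw is None else round((y-yaw+np.pi/2)%np.pi-np.pi/2,3))
E
python3 - <<'E'
from h import *
p=ctrl.snapshot("wrist")
st(.587,.310,.037,np.pi)
E
```

```text
t 3.35 pos [0.5844 0.3085 0.0777] rot [-3.138 -0.007  3.14 ] w 0.0703 g 0.0 F [-0.2 -0.3 -0.2]
tool mm [-2.6  1.5 40.7] twz -0.002
```

Call:
{"name": "move_arm", "arguments": {
  "moves": [
    {"fingers": 70,"translation": [0,0,22],"twist": [0,0,0]},
    {"fingers": 70,"translation": [0,0,20],"twist": [0,0,0]},
    {"fingers": 70,"translation": [0,0,0],"twist": [0,0,0]},
    {"fingers": 36,"translation": [0,0,0],"twist": [0,0,0]},
    {"fingers": 36,"translation": [0,0,0],"twist": [0,0,0]},
    {"fingers": 36,"translation": [0,0,0],"twist": [0,0,0]},
    {"fingers": 36,"translation": [0,0,0],"twist": [0,0,0]},
    {"fingers": 36,"translation": [0,0,0],"twist": [0,0,0]}
  ]
}}

```text
time_s: 4.02
position: [0.5883, 0.3102, 0.0414]
tcp_rot: [3.14, 0.002, 3.142]
contact_force: [-0.3, 0.4, 7.4]
width: 0.0432
grip_force: 15.0
```

Run:
```python
from h import *
st(.607,-.2735,.160,np.pi)
```

```text
t 4.0167 pos [0.5883 0.3102 0.0414] rot [3.140e+00 2.000e-03 3.142e+00] w 0.0432 g 15.002554082893766 F [-0.3  0.4  7.4]
tool mm [ -18.7 -583.6 -118.6] twz -0.0
```

Call:
{"name": "move_arm", "arguments": {
  "moves": [
    {"fingers": 36,"translation": [0,0,0],"twist": [0,0,0]},
    {"fingers": 36,"translation": [0,0,0],"twist": [0,0,0]},
    {"fingers": 36,"translation": [0,0,-10],"twist": [0,0,0]},
    {"fingers": 36,"translation": [0,0,-20],"twist": [0,0,0]},
    {"fingers": 36,"translation": [0,0,-25],"twist": [0,0,0]},
    {"fingers": 36,"translation": [0,0,-25],"twist": [0,0,0]},
    {"fingers": 36,"translation": [0,0,0],"twist": [0,0,0]},
    {"fingers": 36,"translation": [0,0,0],"twist": [0,0,0]}
  ]
}}

```text
time_s: 4.68
position: [0.5884, 0.3102, 0.1219]
tcp_rot: [3.14, 0.003, -3.142]
contact_force: [-0.9, -0.2, -0.7]
width: 0.0431
grip_force: 15.0
```

Run:
```python
from h import *
for n in("wrist","scene"):
    p=ctrl.snapshot(n);c=p["color"][:,:,::-1];cv2.imwrite(f"pics/{n}2.png",c if n=="wrist" else cv2.resize(c[160:360,340:600],None,fx=2.5,fy=2.5))
st(.607,-.2735,.160,np.pi)
```

```text
t 4.7833 pos [0.5869 0.3095 0.1193] rot [-3.141e+00 -1.000e-03 -3.141e+00] w 0.0433 g 14.999934367951937 F [-0.3 -0.2 -1.2]
tool mm [ -20.  -583.   -40.7] twz 0.0
```

View pics/scene2.png

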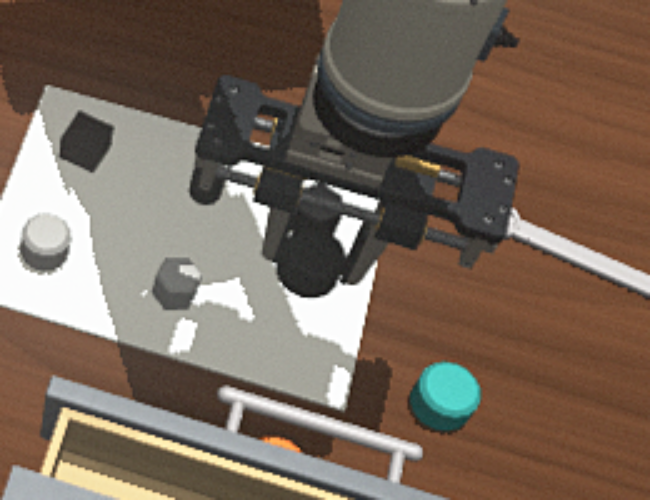

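The cap is gripped and lifted: it has moved to about (463,265) in the scene image, up from (455,287). Carrying it to blue.

Call:
{"name": "move_arm", "arguments": {
  "moves": [
    {"fingers": 36,"translation": [-1.3,-30,-6],"twist": [0,0,0]},
    {"fingers": 36,"translation": [-1.3,-39,-6],"twist": [0,0,0]},
    {"fingers": 36,"translation": [-1.3,-39,-6],"twist": [0,0,0]},
    {"fingers": 36,"translation": [-1.3,-39,-6],"twist": [0,0,0]},
    {"fingers": 36,"translation": [-1.3,-39,-6],"twist": [0,0,0]},
    {"fingers": 36,"translation": [-1.3,-39,0],"twist": [0,0,0]},
    {"fingers": 36,"translation": [-1.3,-39,0],"twist": [0,0,0]},
    {"fingers": 36,"translation": [-1.3,-39,0],"twist": [0,0,0]}
  ]
}}

```text
time_s: 5.45
position: [0.5967, 0.0049, 0.1484]
tcp_rot: [-3.142, -0.002, -3.141]
contact_force: [1.0, -0.2, -0.4]
width: 0.0434
grip_force: 15.0
```

Call:
{"name": "move_arm", "arguments": {
  "moves": [
    {"fingers": 36,"translation": [-1.3,-39,0],"twist": [0,0,0]},
    {"fingers": 36,"translation": [-1.3,-39,0],"twist": [0,0,0]},
    {"fingers": 36,"translation": [-1.3,-39,0],"twist": [0,0,0]},
    {"fingers": 36,"translation": [-1.3,-39,0],"twist": [0,0,0]},
    {"fingers": 36,"translation": [-1.3,-39,0],"twist": [0,0,0]},
    {"fingers": 36,"translation": [-1.3,-39,0],"twist": [0,0,0]},
    {"fingers": 36,"translation": [-1.3,-39,0],"twist": [0,0,0]},
    {"fingers": 36,"translation": [-1.3,-10,0],"twist": [0,0,0]}
  ]
}}

```text
time_s: 6.12
position: [0.6072, -0.2813, 0.1481]
tcp_rot: [-3.141, -0.001, 3.139]
contact_force: [-0.0, 0.6, 0.2]
width: 0.0433
grip_force: 15.0
```

Run:
```python
from h import *
p=ctrl.snapshot("wrist");cv2.imwrite("pics/w3.png",p["color"][:,:,::-1])
print(proj(p,(.607,-.2735,.008)))
st(.607,-.2735,.042,np.pi)
```

```text
[325.36511404 234.95944125]
t 6.1667 pos [ 0.6075 -0.2807  0.148 ] rot [-3.141e+00 -1.000e-03  3.138e+00] w 0.043 g 14.999608201906085 F [-0.6 -0.7 -1.1]
tool mm [  0.5   7.2 106. ] twz -0.003
```

View pics/w3.png

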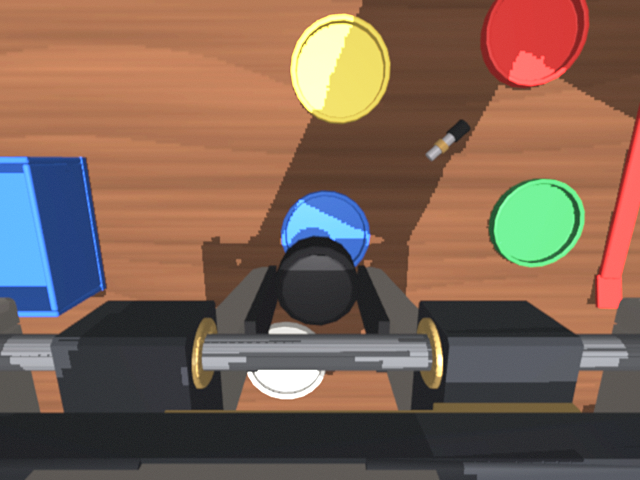

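The wrist view shows the cap held upright, with the blue dish centred at (325,235), exactly as projected. Lowering.

Call:
{"name": "move_arm", "arguments": {
  "moves": [
    {"fingers": 36,"translation": [0,7,0],"twist": [0,0,0]},
    {"fingers": 36,"translation": [0,0,35],"twist": [0,0,0]},
    {"fingers": 36,"translation": [0,0,35],"twist": [0,0,0]},
    {"fingers": 36,"translation": [0,0,20],"twist": [0,0,0]},
    {"fingers": 36,"translation": [0,0,7],"twist": [0,0,0]},
    {"fingers": 36,"translation": [0,0,3],"twist": [0,0,0]},
    {"fingers": 36,"translation": [0,0,2],"twist": [0,0,0]},
    {"fingers": 36,"translation": [0,0,0],"twist": [0,0,0]}
  ]
}}

```text
time_s: 6.83
position: [0.6091, -0.2687, 0.0486]
tcp_rot: [-3.141, 0.001, -3.141]
contact_force: [-0.3, 0.4, -0.7]
width: 0.043
grip_force: 15.0
```

Run:
```python
from h import *
for i in range(2): p=ctrl.snapshot("wrist"); 
st(.607,-.2735,.042,np.pi)
```

```text
t 6.9333 pos [ 0.6093 -0.2693  0.0491] rot [-3.141e+00  2.000e-03 -3.141e+00] w 0.043 g 14.999795298208483 F [-0.3  0.2  0.3]
tool mm [ 2.3 -4.2  7.1] twz 0.0
```

Call:
{"name": "move_arm", "arguments": {
  "moves": [
    {"fingers": 36,"translation": [2,-4,2],"twist": [0,0,0]},
    {"fingers": 36,"translation": [0,0,2],"twist": [0,0,0]},
    {"fingers": 36,"translation": [0,0,1],"twist": [0,0,0]},
    {"fingers": 36,"translation": [0,0,0],"twist": [0,0,0]},
    {"fingers": 36,"translation": [0,0,0],"twist": [0,0,0]},
    {"fingers": 36,"translation": [0,0,0],"twist": [0,0,0]},
    {"fingers": 36,"translation": [0,0,0],"twist": [0,0,0]},
    {"fingers": 36,"translation": [0,0,0],"twist": [0,0,0]}
  ]
}}

```text
time_s: 7.6
position: [0.6063, -0.2733, 0.0426]
tcp_rot: [3.142, 0.0, -3.141]
contact_force: [0.2, -0.9, -0.2]
width: 0.0426
grip_force: 15.0
```

Call:
{"name": "move_arm", "arguments": {
  "moves": [
    {"fingers": 36,"translation": [0,0,1],"twist": [0,0,0]},
    {"fingers": 36,"translation": [0,0,1],"twist": [0,0,0]},
    {"fingers": 36,"translation": [0,0,0],"twist": [0,0,0]},
    {"fingers": 36,"translation": [0,0,0],"twist": [0,0,0]},
    {"fingers": 36,"translation": [0,0,0],"twist": [0,0,0]},
    {"fingers": 36,"translation": [0,0,0],"twist": [0,0,0]},
    {"fingers": 36,"translation": [0,0,0],"twist": [0,0,0]},
    {"fingers": 36,"translation": [0,0,0],"twist": [0,0,0]}
  ]
}}

```text
time_s: 8.27
position: [0.6064, -0.2733, 0.0414]
tcp_rot: [-3.141, 0.0, -3.141]
contact_force: [-1.9, 1.8, 6.0]
width: 0.0429
grip_force: 15.0
```

Call:
{"name": "move_arm", "arguments": {
  "moves": [
    {"fingers": 50,"translation": [0,0,0],"twist": [0,0,0]},
    {"fingers": 60,"translation": [0,0,0],"twist": [0,0,0]},
    {"fingers": 60,"translation": [0,0,0],"twist": [0,0,0]},
    {"fingers": 60,"translation": [0,0,-10],"twist": [0,0,0]},
    {"fingers": 60,"translation": [0,0,-30],"twist": [0,0,0]},
    {"fingers": 60,"translation": [0,0,-35],"twist": [0,0,0]},
    {"fingers": 60,"translation": [0,0,-35],"twist": [0,0,0]},
    {"fingers": 60,"translation": [8.8,20,0],"twist": [0,0,0]}
  ]
}}

```text
time_s: 8.93
position: [0.6024, -0.2572, 0.1587]
tcp_rot: [-3.136, 0.012, 3.14]
contact_force: [1.4, -0.9, 0.5]
width: 0.0598
grip_force: 0.0
```

Call:
{"name": "move_arm", "arguments": {
  "moves": [
    {"fingers": 50,"translation": [8.8,39,0],"twist": [0,0,0]},
    {"fingers": 50,"translation": [8.8,39,0],"twist": [0,0,0]},
    {"fingers": 50,"translation": [8.8,39,0],"twist": [0,0,0]},
    {"fingers": 50,"translation": [8.8,39,0],"twist": [0,0,0]},
    {"fingers": 50,"translation": [8.8,39,0],"twist": [0,0,0]},
    {"fingers": 50,"translation": [8.8,39,0],"twist": [0,0,0]},
    {"fingers": 50,"translation": [8.8,39,0],"twist": [0,0,0]},
    {"fingers": 50,"translation": [8.8,39,0],"twist": [0,0,0]}
  ]
}}

```text
time_s: 9.6
position: [0.5264, 0.0604, 0.1514]
tcp_rot: [3.141, 0.001, 3.142]
contact_force: [0.7, 0.3, -0.0]
width: 0.0499
grip_force: 0.0
```

Call:
{"name": "move_arm", "arguments": {
  "moves": [
    {"fingers": 50,"translation": [8.8,39,0],"twist": [0,0,0]},
    {"fingers": 50,"translation": [8.8,39,0],"twist": [0,0,0]},
    {"fingers": 50,"translation": [8.8,39,0],"twist": [0,0,0]},
    {"fingers": 50,"translation": [8.8,39,0],"twist": [0,0,0]},
    {"fingers": 50,"translation": [0,10,10],"twist": [0,0,0]},
    {"fingers": 50,"translation": [0,0,10],"twist": [0,0,0]},
    {"fingers": 50,"translation": [0,0,0],"twist": [0,0,0]},
    {"fingers": 50,"translation": [0,0,0],"twist": [0,0,0]}
  ]
}}

```text
time_s: 10.27
position: [0.4913, 0.2233, 0.1299]
tcp_rot: [-3.14, -0.002, 3.141]
contact_force: [-0.0, 0.9, 0.1]
width: 0.0501
grip_force: 0.0
```

Run:
```python
from h import *
s=ctrl.snapshot("top");cv2.imwrite("pics/top4.png",cv2.resize(s["color"][140:320,190:500,::-1],None,fx=2.5,fy=2.5))
st(.4916,.2242,.039,np.pi)
```

```text
t 10.3167 pos [0.4918 0.2232 0.1303] rot [-3.141e+00 -1.000e-03  3.141e+00] w 0.0502 g 0.0 F [0.5 0.7 0.4]
tool mm [ 0.2  1.  91.3] twz -0.001
```

View pics/top4.png

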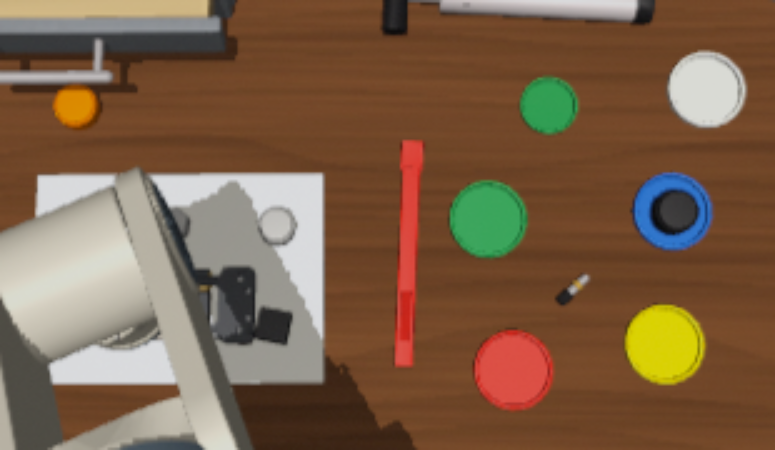

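The crop shows the large cap standing centred in the blue dish at about (673,212). Next is the small cap.

Call:
{"name": "move_arm", "arguments": {
  "moves": [
    {"fingers": 50,"translation": [0,1,35],"twist": [0,0,0]},
    {"fingers": 50,"translation": [0,0,35],"twist": [0,0,0]},
    {"fingers": 50,"translation": [0,0,16],"twist": [0,0,0]},
    {"fingers": 50,"translation": [0,0,5],"twist": [0,0,0]},
    {"fingers": 50,"translation": [0,0,0],"twist": [0,0,0]},
    {"fingers": 50,"translation": [0,0,0],"twist": [0,0,0]},
    {"fingers": 50,"translation": [0,0,0],"twist": [0,0,0]},
    {"fingers": 18,"translation": [0,0,0],"twist": [0,0,0]}
  ]
}}

```text
time_s: 10.98
position: [0.4929, 0.2259, 0.041]
tcp_rot: [3.141, 0.002, 3.141]
contact_force: [0.5, -0.9, 0.3]
width: 0.0452
grip_force: 0.0
```

Call:
{"name": "move_arm", "arguments": {
  "moves": [
    {"fingers": 18,"translation": [0,0,0],"twist": [0,0,0]},
    {"fingers": 18,"translation": [0,0,0],"twist": [0,0,0]},
    {"fingers": 18,"translation": [0,0,0],"twist": [0,0,0]},
    {"fingers": 18,"translation": [0,0,0],"twist": [0,0,0]},
    {"fingers": 18,"translation": [0,0,0],"twist": [0,0,0]},
    {"fingers": 18,"translation": [0,0,0],"twist": [0,0,0]},
    {"fingers": 18,"translation": [0,0,0],"twist": [0,0,0]},
    {"fingers": 18,"translation": [0,0,0],"twist": [0,0,0]}
  ]
}}

```text
time_s: 11.65
position: [0.4921, 0.2259, 0.0401]
tcp_rot: [3.141, 0.001, -3.141]
contact_force: [-0.8, -0.9, 7.1]
width: 0.0249
grip_force: 15.0
```

Call:
{"name": "move_arm", "arguments": {
  "moves": [
    {"fingers": 18,"translation": [0,0,-10],"twist": [0,0,0]},
    {"fingers": 18,"translation": [0,0,-30],"twist": [0,0,0]},
    {"fingers": 18,"translation": [0,0,-30],"twist": [0,0,0]},
    {"fingers": 18,"translation": [0,0,-30],"twist": [0,0,0]},
    {"fingers": 18,"translation": [5,-30,0],"twist": [0,0,0]},
    {"fingers": 18,"translation": [5,-38,0],"twist": [0,0,0]},
    {"fingers": 18,"translation": [5,-38,0],"twist": [0,0,0]},
    {"fingers": 18,"translation": [5,-38,0],"twist": [0,0,0]}
  ]
}}

```text
time_s: 12.32
position: [0.4713, 0.0805, 0.1403]
tcp_rot: [3.142, 0.001, -3.14]
contact_force: [1.0, -1.2, -0.2]
width: 0.0252
grip_force: 15.0
```

Call:
{"name": "move_arm", "arguments": {
  "moves": [
    {"fingers": 18,"translation": [5,-38,0],"twist": [0,0,0]},
    {"fingers": 18,"translation": [5,-38,0],"twist": [0,0,0]},
    {"fingers": 18,"translation": [5,-38,0],"twist": [0,0,0]},
    {"fingers": 18,"translation": [5,-38,0],"twist": [0,0,0]},
    {"fingers": 18,"translation": [5,-38,0],"twist": [0,0,0]},
    {"fingers": 18,"translation": [0,-5,0],"twist": [0,0,0]},
    {"fingers": 18,"translation": [0,0,0],"twist": [0,0,0]},
    {"fingers": 18,"translation": [0,0,0],"twist": [0,0,0]}
  ]
}}

```text
time_s: 12.98
position: [0.4468, -0.1133, 0.1399]
tcp_rot: [3.141, 0.0, 3.14]
contact_force: [0.3, 1.1, 0.0]
width: 0.025
grip_force: 15.0
```

Run:
```python
from h import *
p=ctrl.snapshot("wrist");cv2.imwrite("pics/w5.png",p["color"][:,:,::-1])
print(proj(p,(.447,-.113,.008)))
st(.447,-.113,.042,np.pi)
```

```text
[316.58612326 237.40756858]
t 13.0333 pos [ 0.4468 -0.1126  0.1398] rot [ 3.141 -0.     3.142] w 0.0251 g 15.000092544942163 F [-0.8  0.5  0.4]
tool mm [-0.2 -0.4 97.8] twz -0.0
```

View pics/w5.png

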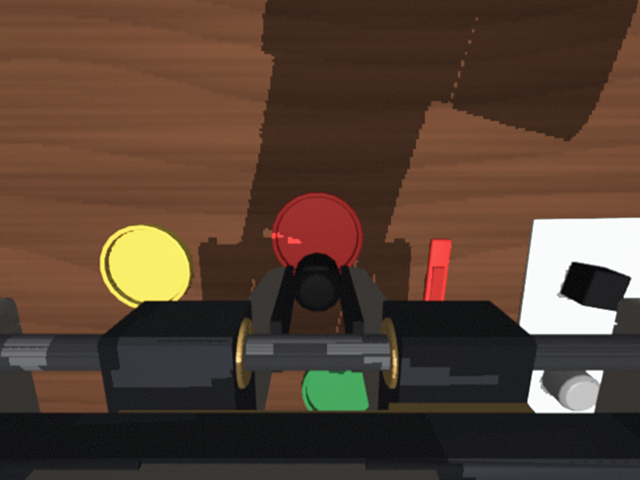

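The small cap is held upright, and the red dish at (317,236) matches the projection. Lowering.

Call:
{"name": "move_arm", "arguments": {
  "moves": [
    {"fingers": 18,"translation": [0,0,35],"twist": [0,0,0]},
    {"fingers": 18,"translation": [0,0,35],"twist": [0,0,0]},
    {"fingers": 18,"translation": [0,0,18],"twist": [0,0,0]},
    {"fingers": 18,"translation": [0,0,6],"twist": [0,0,0]},
    {"fingers": 18,"translation": [0,0,3],"twist": [0,0,0]},
    {"fingers": 18,"translation": [0,0,2],"twist": [0,0,0]},
    {"fingers": 18,"translation": [0,0,0],"twist": [0,0,0]},
    {"fingers": 18,"translation": [0,0,0],"twist": [0,0,0]}
  ]
}}

```text
time_s: 13.7
position: [0.4477, -0.1133, 0.0416]
tcp_rot: [-3.141, 0.002, -3.141]
contact_force: [-1.2, 0.6, -0.6]
width: 0.0252
grip_force: 15.0
```

Call:
{"name": "move_arm", "arguments": {
  "moves": [
    {"fingers": 18,"translation": [0,0,0.5],"twist": [0,0,0]},
    {"fingers": 18,"translation": [0,0,0],"twist": [0,0,0]},
    {"fingers": 18,"translation": [0,0,0],"twist": [0,0,0]},
    {"fingers": 18,"translation": [0,0,0],"twist": [0,0,0]},
    {"fingers": 18,"translation": [0,0,0],"twist": [0,0,0]},
    {"fingers": 18,"translation": [0,0,0],"twist": [0,0,0]},
    {"fingers": 18,"translation": [0,0,0],"twist": [0,0,0]},
    {"fingers": 18,"translation": [0,0,0],"twist": [0,0,0]}
  ]
}}

```text
time_s: 14.37
position: [0.4469, -0.1134, 0.0401]
tcp_rot: [-3.142, 0.0, -3.141]
contact_force: [-0.5, -0.6, 0.3]
width: 0.0251
grip_force: 15.0
```

Call:
{"name": "move_arm", "arguments": {
  "moves": [
    {"fingers": 18,"translation": [0,0,0.6],"twist": [0,0,0]},
    {"fingers": 18,"translation": [0,0,0.6],"twist": [0,0,0]},
    {"fingers": 18,"translation": [0,0,0],"twist": [0,0,0]},
    {"fingers": 18,"translation": [0,0,0],"twist": [0,0,0]},
    {"fingers": 18,"translation": [0,0,0],"twist": [0,0,0]},
    {"fingers": 18,"translation": [0,0,0],"twist": [0,0,0]},
    {"fingers": 18,"translation": [0,0,0],"twist": [0,0,0]},
    {"fingers": 18,"translation": [0,0,0],"twist": [0,0,0]}
  ]
}}

```text
time_s: 15.03
position: [0.447, -0.1134, 0.0396]
tcp_rot: [-3.141, 0.0, -3.141]
contact_force: [-2.6, 0.3, 13.0]
width: 0.0249
grip_force: 15.0
```

Call:
{"name": "move_arm", "arguments": {
  "moves": [
    {"fingers": 32,"translation": [0,0,0],"twist": [0,0,0]},
    {"fingers": 44,"translation": [0,0,0],"twist": [0,0,0]},
    {"fingers": 44,"translation": [0,0,0],"twist": [0,0,0]},
    {"fingers": 44,"translation": [0,0,-10],"twist": [0,0,0]},
    {"fingers": 44,"translation": [0,0,-30],"twist": [0,0,0]},
    {"fingers": 44,"translation": [0,0,-35],"twist": [0,0,0]},
    {"fingers": 44,"translation": [0,0,-35],"twist": [0,0,0]},
    {"fingers": 44,"translation": [-4,30,-10],"twist": [0,0,0]}
  ]
}}

```text
time_s: 15.7
position: [0.4531, -0.0861, 0.164]
tcp_rot: [-3.139, 0.006, 3.139]
contact_force: [2.0, 0.0, 0.3]
width: 0.0441
grip_force: 0.0
```

Call:
{"name": "move_arm", "arguments": {
  "moves": [
    {"fingers": 64,"translation": [-4,39,0],"twist": [0,0,0]},
    {"fingers": 64,"translation": [-4,39,0],"twist": [0,0,0]},
    {"fingers": 64,"translation": [-4,39,0],"twist": [0,0,0]},
    {"fingers": 64,"translation": [-4,39,0],"twist": [0,0,0]},
    {"fingers": 64,"translation": [-4,39,0],"twist": [0,0,0]},
    {"fingers": 64,"translation": [-4,39,0],"twist": [0,0,0]},
    {"fingers": 64,"translation": [-4,39,0],"twist": [0,0,0]},
    {"fingers": 64,"translation": [-4,39,0],"twist": [0,0,0]}
  ]
}}

```text
time_s: 16.37
position: [0.4824, 0.2307, 0.1596]
tcp_rot: [3.142, 0.0, -3.141]
contact_force: [0.7, 0.6, 0.3]
width: 0.0644
grip_force: 0.0
```

Call:
{"name": "move_arm", "arguments": {
  "moves": [
    {"fingers": 64,"translation": [-4,39,0],"twist": [0,0,0]},
    {"fingers": 64,"translation": [-2,38,0],"twist": [0,0,0]},
    {"fingers": 64,"translation": [0,3,0],"twist": [0,0,0]},
    {"fingers": 64,"translation": [0,0,0],"twist": [0,0,-0.067]},
    {"fingers": 64,"translation": [0,0,0],"twist": [0,0,-0.066]},
    {"fingers": 64,"translation": [0,0,0],"twist": [0,0,0]},
    {"fingers": 64,"translation": [0,0,0],"twist": [0,0,0]},
    {"fingers": 64,"translation": [0,0,0],"twist": [0,0,0]}
  ]
}}

```text
time_s: 17.03
position: [0.4888, 0.3082, 0.1592]
tcp_rot: [-3.142, 0.0, -3.011]
contact_force: [0.9, 0.7, 0.5]
width: 0.0639
grip_force: 0.0
```

Run:
```python
from h import *
p=ctrl.snapshot("wrist");cv2.imwrite("pics/w6.png",p["color"][:,:,::-1])
print(proj(p,(.4888,.309,.018)))
st(.4887,.309,.0395,np.pi+.133)
```

```text
[317.18707684 234.87773673]
t 17.0833 pos [0.4888 0.3082 0.1591] rot [ 3.142  0.    -3.011] w 0.0638 g 0.0 F [-0.6 -0.1  0.8]
tool mm [ -0.    0.8 119.6] twz -0.002
```

View pics/w6.png

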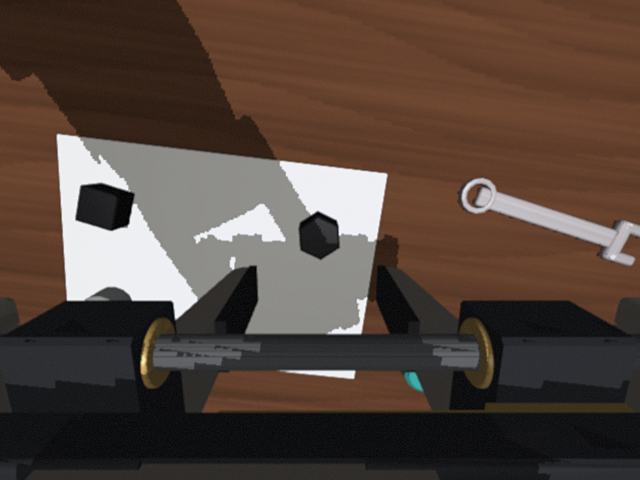

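The hex is at (319,235) with its flats facing the jaws left and right, so the alignment is good. Grasping.

Call:
{"name": "move_arm", "arguments": {
  "moves": [
    {"fingers": 60,"translation": [0,1,35],"twist": [0,0,0]},
    {"fingers": 60,"translation": [0,0,35],"twist": [0,0,0]},
    {"fingers": 60,"translation": [0,0,30],"twist": [0,0,0]},
    {"fingers": 60,"translation": [0,0,15],"twist": [0,0,0]},
    {"fingers": 60,"translation": [0,0,4],"twist": [0,0,0]},
    {"fingers": 60,"translation": [0,0,0],"twist": [0,0,0]},
    {"fingers": 60,"translation": [0,0,0],"twist": [0,0,0]},
    {"fingers": 60,"translation": [0,0,0],"twist": [0,0,0]}
  ]
}}

```text
time_s: 17.75
position: [0.4896, 0.3102, 0.0414]
tcp_rot: [3.141, 0.002, -3.009]
contact_force: [0.3, 0.5, 0.2]
width: 0.06
grip_force: 0.0
```

Call:
{"name": "move_arm", "arguments": {
  "moves": [
    {"fingers": 26,"translation": [0,0,0],"twist": [0,0,0]},
    {"fingers": 26,"translation": [0,0,0],"twist": [0,0,0]},
    {"fingers": 26,"translation": [0,0,0],"twist": [0,0,0]},
    {"fingers": 26,"translation": [0,0,0],"twist": [0,0,0]},
    {"fingers": 26,"translation": [0,0,0],"twist": [0,0,0]},
    {"fingers": 26,"translation": [0,0,0],"twist": [0,0,0]},
    {"fingers": 26,"translation": [0,0,0],"twist": [0,0,0]},
    {"fingers": 26,"translation": [0,0,0],"twist": [0,0,0]}
  ]
}}

```text
time_s: 18.42
position: [0.4889, 0.3098, 0.0404]
tcp_rot: [3.141, 0.001, -3.008]
contact_force: [-0.9, -0.6, 4.6]
width: 0.0346
grip_force: 15.0
```

Call:
{"name": "move_arm", "arguments": {
  "moves": [
    {"fingers": 26,"translation": [0,0,-10],"twist": [0,0,0]},
    {"fingers": 26,"translation": [0,0,-30],"twist": [0,0,0]},
    {"fingers": 26,"translation": [0,0,-30],"twist": [0,0,0]},
    {"fingers": 26,"translation": [0,0,-30],"twist": [0,0,0]},
    {"fingers": 26,"translation": [4,-30,0],"twist": [0,0,0]},
    {"fingers": 26,"translation": [6,-38,0],"twist": [0,0,0]},
    {"fingers": 26,"translation": [6,-38,0],"twist": [0,0,0]},
    {"fingers": 26,"translation": [6,-38,0],"twist": [0,0,0]}
  ]
}}

```text
time_s: 19.08
position: [0.4856, 0.1628, 0.1406]
tcp_rot: [3.142, 0.001, -3.007]
contact_force: [0.2, -1.0, -0.2]
width: 0.0342
grip_force: 15.0
```

Call:
{"name": "move_arm", "arguments": {
  "moves": [
    {"fingers": 26,"translation": [6,-38,0],"twist": [0,0,0]},
    {"fingers": 26,"translation": [6,-38,0],"twist": [0,0,0]},
    {"fingers": 26,"translation": [6,-38,0],"twist": [0,0,0]},
    {"fingers": 26,"translation": [6,-38,0],"twist": [0,0,0]},
    {"fingers": 26,"translation": [6,-38,0],"twist": [0,0,0]},
    {"fingers": 26,"translation": [6,-38,0],"twist": [0,0,0]},
    {"fingers": 26,"translation": [6,-38,0],"twist": [0,0,0]},
    {"fingers": 26,"translation": [6,-38,0],"twist": [0,0,0]}
  ]
}}

```text
time_s: 19.75
position: [0.4783, -0.1455, 0.1405]
tcp_rot: [-3.141, 0.0, -3.008]
contact_force: [0.6, 0.3, -0.7]
width: 0.0346
grip_force: 15.0
```

Call:
{"name": "move_arm", "arguments": {
  "moves": [
    {"fingers": 26,"translation": [6,-38,0],"twist": [0,0,0]},
    {"fingers": 26,"translation": [6,-38,0],"twist": [0,0,0]},
    {"fingers": 26,"translation": [6,-38,0],"twist": [0,0,0]},
    {"fingers": 26,"translation": [2,-3,0],"twist": [0,0,0]},
    {"fingers": 26,"translation": [0,0,0],"twist": [0,0,0]},
    {"fingers": 26,"translation": [0,0,0],"twist": [0,0,0]},
    {"fingers": 26,"translation": [0,0,0],"twist": [0,0,0]},
    {"fingers": 26,"translation": [0,0,0],"twist": [0,0,0]}
  ]
}}

```text
time_s: 20.42
position: [0.4745, -0.2608, 0.14]
tcp_rot: [3.141, -0.0, -3.007]
contact_force: [-0.4, 1.2, 0.2]
width: 0.0345
grip_force: 15.0
```

Run:
```python
from h import *
p=ctrl.snapshot("wrist");cv2.imwrite("pics/w7.png",p["color"][:,:,::-1])
print(proj(p,(.4739,-.2625,.008)))
st(.4739,-.2625,.0405,np.pi+.133)
```

```text
[314.30239993 236.18942452]
t 20.4667 pos [ 0.4746 -0.2609  0.14  ] rot [ 3.141 -0.    -3.007] w 0.0339 g 14.99986787326634 F [-0.6 -1.2  0.7]
tool mm [ 0.9 -1.5 99.5] twz 0.002
```

View pics/w7.png

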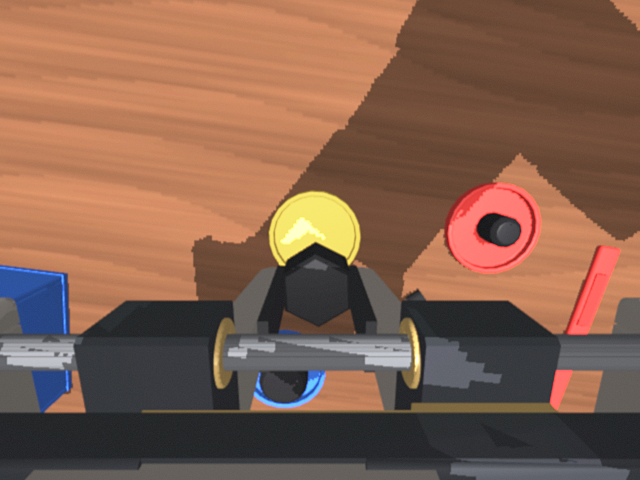

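The hex is held on its flats above the yellow dish (315,235), and the small cap stands upright in red at (500,230). Lowering.

Call:
{"name": "move_arm", "arguments": {
  "moves": [
    {"fingers": 26,"translation": [1,-1.5,35],"twist": [0,0,0]},
    {"fingers": 26,"translation": [0,0,35],"twist": [0,0,0]},
    {"fingers": 26,"translation": [0,0,18],"twist": [0,0,0]},
    {"fingers": 26,"translation": [0,0,6],"twist": [0,0,0]},
    {"fingers": 26,"translation": [0,0,3],"twist": [0,0,0]},
    {"fingers": 26,"translation": [0,0,2],"twist": [0,0,0]},
    {"fingers": 26,"translation": [0,0,0],"twist": [0,0,0]},
    {"fingers": 26,"translation": [0,0,0],"twist": [0,0,0]}
  ]
}}

```text
time_s: 21.13
position: [0.4745, -0.2642, 0.0421]
tcp_rot: [-3.14, 0.002, -3.008]
contact_force: [0.1, -0.9, -0.7]
width: 0.0342
grip_force: 15.0
```

Call:
{"name": "move_arm", "arguments": {
  "moves": [
    {"fingers": 26,"translation": [0,0,0.6],"twist": [0,0,0]},
    {"fingers": 26,"translation": [0,0,0.4],"twist": [0,0,0]},
    {"fingers": 26,"translation": [0,0,0],"twist": [0,0,0]},
    {"fingers": 26,"translation": [0,0,0],"twist": [0,0,0]},
    {"fingers": 26,"translation": [0,0,0],"twist": [0,0,0]},
    {"fingers": 26,"translation": [0,0,0],"twist": [0,0,0]},
    {"fingers": 26,"translation": [0,0,0],"twist": [0,0,0]},
    {"fingers": 26,"translation": [0,0,0],"twist": [0,0,0]}
  ]
}}

```text
time_s: 21.8
position: [0.4739, -0.2641, 0.0403]
tcp_rot: [-3.141, 0.0, -3.008]
contact_force: [-1.4, 0.5, 5.6]
width: 0.0341
grip_force: 15.0
```

Call:
{"name": "move_arm", "arguments": {
  "moves": [
    {"fingers": 42,"translation": [0,0,0],"twist": [0,0,0]},
    {"fingers": 54,"translation": [0,0,0],"twist": [0,0,0]},
    {"fingers": 54,"translation": [0,0,0],"twist": [0,0,0]},
    {"fingers": 54,"translation": [0,0,-10],"twist": [0,0,0]},
    {"fingers": 54,"translation": [0,0,-30],"twist": [0,0,0]},
    {"fingers": 54,"translation": [0,0,-40],"twist": [0,0,0.095]},
    {"fingers": 54,"translation": [0,0,-40],"twist": [0,0,0.095]},
    {"fingers": 54,"translation": [0,0,0],"twist": [0,0,0.095]}
  ]
}}

```text
time_s: 22.47
position: [0.4771, -0.2658, 0.1676]
tcp_rot: [-3.138, 0.01, 2.985]
contact_force: [1.4, -0.9, -0.9]
width: 0.0539
grip_force: 0.0
```

Call:
{"name": "move_arm", "arguments": {
  "moves": [
    {"fingers": 60,"translation": [4.5,30,0],"twist": [0,0,0]},
    {"fingers": 60,"translation": [4.5,39,0],"twist": [0,0,0]},
    {"fingers": 60,"translation": [4.5,39,0],"twist": [0,0,0]},
    {"fingers": 60,"translation": [4.5,39,0],"twist": [0,0,0]},
    {"fingers": 60,"translation": [4.5,39,0],"twist": [0,0,0]},
    {"fingers": 60,"translation": [4.5,39,0],"twist": [0,0,0]},
    {"fingers": 60,"translation": [4.5,39,0],"twist": [0,0,0]},
    {"fingers": 60,"translation": [4.5,39,0],"twist": [0,0,0]}
  ]
}}

```text
time_s: 23.13
position: [0.4836, 0.0429, 0.1607]
tcp_rot: [3.141, 0.001, 2.99]
contact_force: [1.3, -0.4, 0.7]
width: 0.0597
grip_force: 0.0
```

Call:
{"name": "move_arm", "arguments": {
  "moves": [
    {"fingers": 60,"translation": [4.5,39,0],"twist": [0,0,0]},
    {"fingers": 60,"translation": [4.5,39,0],"twist": [0,0,0]},
    {"fingers": 60,"translation": [0,5,0],"twist": [0,0,0]},
    {"fingers": 60,"translation": [0,0,0],"twist": [0,0,0]},
    {"fingers": 60,"translation": [0,0,0],"twist": [0,0,0]},
    {"fingers": 60,"translation": [0,0,0],"twist": [0,0,0]},
    {"fingers": 60,"translation": [0,0,0],"twist": [0,0,0]},
    {"fingers": 60,"translation": [0,0,0],"twist": [0,0,0]}
  ]
}}

```text
time_s: 23.8
position: [0.4876, 0.1232, 0.1599]
tcp_rot: [-3.141, -0.0, 2.988]
contact_force: [-0.8, -0.2, -0.9]
width: 0.0601
grip_force: 0.0
```

Run:
```python
from h import *
p=ctrl.snapshot("wrist");cv2.imwrite("pics/w8.png",p["color"][:,:,::-1])
print(proj(p,(.4875,.1238,.018)),fit(p,"square",(.4875,.1238)))
st(.4875,.1238,.040,2.99)
```

```text
[317.12447041 234.4563117 ] (array([486.9, 124.6]), np.float64(-12.1), np.float64(0.08))
t 23.85 pos [0.4876 0.1234 0.1599] rot [-3.141 -0.     2.988] w 0.0599 g 0.0 F [-0.4 -0.7 -0.1]
tool mm [  0.2   0.4 119.9] twz -0.002
```

View pics/w8.png

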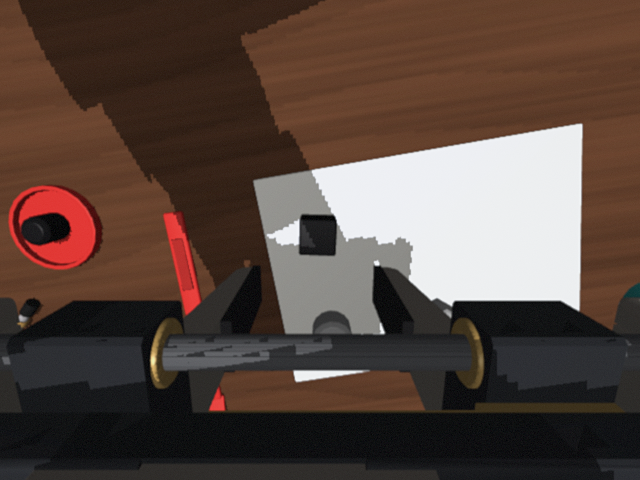

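The square is at (318,235), turned about 2–3° clockwise against the jaws, so I'll add a small twist and grasp.

Call:
{"name": "move_arm", "arguments": {
  "moves": [
    {"fingers": 60,"translation": [0,0.8,35],"twist": [0,0,0.035]},
    {"fingers": 60,"translation": [0,0,35],"twist": [0,0,0]},
    {"fingers": 60,"translation": [0,0,30],"twist": [0,0,0]},
    {"fingers": 60,"translation": [0,0,15],"twist": [0,0,0]},
    {"fingers": 60,"translation": [0,0,4.5],"twist": [0,0,0]},
    {"fingers": 60,"translation": [0,0,0],"twist": [0,0,0]},
    {"fingers": 60,"translation": [0,0,0],"twist": [0,0,0]},
    {"fingers": 60,"translation": [0,0,0],"twist": [0,0,0]}
  ]
}}

```text
time_s: 24.52
position: [0.4887, 0.1253, 0.0416]
tcp_rot: [3.141, 0.002, 2.954]
contact_force: [0.5, -0.2, -0.3]
width: 0.06
grip_force: 0.0
```

Call:
{"name": "move_arm", "arguments": {
  "moves": [
    {"fingers": 24,"translation": [0,0,0],"twist": [0,0,0]},
    {"fingers": 24,"translation": [0,0,0],"twist": [0,0,0]},
    {"fingers": 24,"translation": [0,0,0],"twist": [0,0,0]},
    {"fingers": 24,"translation": [0,0,0],"twist": [0,0,0]},
    {"fingers": 24,"translation": [0,0,0],"twist": [0,0,0]},
    {"fingers": 24,"translation": [0,0,0],"twist": [0,0,0]},
    {"fingers": 24,"translation": [0,0,0],"twist": [0,0,0]},
    {"fingers": 24,"translation": [0,0,0],"twist": [0,0,0]}
  ]
}}

```text
time_s: 25.18
position: [0.4879, 0.1254, 0.0407]
tcp_rot: [3.141, 0.0, 2.955]
contact_force: [-0.3, -0.6, 6.3]
width: 0.0322
grip_force: 15.0
```

Call:
{"name": "move_arm", "arguments": {
  "moves": [
    {"fingers": 24,"translation": [0,0,-10],"twist": [0,0,0]},
    {"fingers": 24,"translation": [0,0,-30],"twist": [0,0,0]},
    {"fingers": 24,"translation": [0,0,-30],"twist": [0,0,0]},
    {"fingers": 24,"translation": [0,0,-30],"twist": [0,0,0]},
    {"fingers": 24,"translation": [-15,-20,0],"twist": [0,0,0]},
    {"fingers": 24,"translation": [-22,-28,0],"twist": [0,0,0]},
    {"fingers": 24,"translation": [-22,-28,0],"twist": [0,0,0]},
    {"fingers": 24,"translation": [-22,-28,0],"twist": [0,0,0]}
  ]
}}

```text
time_s: 25.85
position: [0.5485, 0.0069, 0.1414]
tcp_rot: [3.141, 0.001, 2.956]
contact_force: [0.4, 1.1, -1.1]
width: 0.0316
grip_force: 15.0
```

Call:
{"name": "move_arm", "arguments": {
  "moves": [
    {"fingers": 24,"translation": [-22,-28,0],"twist": [0,0,0]},
    {"fingers": 24,"translation": [-22,-28,0],"twist": [0,0,0]},
    {"fingers": 24,"translation": [-22,-28,0],"twist": [0,0,0]},
    {"fingers": 24,"translation": [0,-3,0],"twist": [0,0,0]},
    {"fingers": 24,"translation": [0,0,0],"twist": [0,0,0]},
    {"fingers": 24,"translation": [0,0,0],"twist": [0,0,0]},
    {"fingers": 24,"translation": [0,0,0],"twist": [0,0,0]},
    {"fingers": 24,"translation": [0,0,0],"twist": [0,0,0]}
  ]
}}

```text
time_s: 26.52
position: [0.596, -0.0884, 0.1405]
tcp_rot: [3.141, -0.001, 2.956]
contact_force: [0.1, 1.5, -0.9]
width: 0.0319
grip_force: 15.0
```

Run:
```python
from h import *
p=ctrl.snapshot("wrist");cv2.imwrite("pics/w9.png",p["color"][:,:,::-1])
print(proj(p,(.597,-.0893,.008)))
st(.597,-.0893,.0405)
```

```text
[315.60446741 238.39087591]
t 26.5667 pos [ 0.5962 -0.0885  0.1405] rot [ 3.141 -0.     2.956] w 0.032 g 14.999969601631165 F [-0.3 -0.2 -0.6]
tool mm [ -1.   -0.7 100. ] twz None
```

View pics/w9.png

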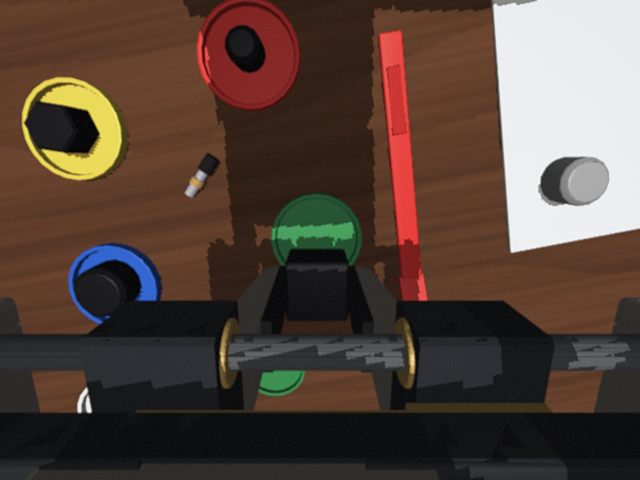

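The square is held above the large green dish (317,237), and the three placed caps stand upright in their dishes. Lowering.

Call:
{"name": "move_arm", "arguments": {
  "moves": [
    {"fingers": 24,"translation": [-1,-0.7,35],"twist": [0,0,0]},
    {"fingers": 24,"translation": [0,0,35],"twist": [0,0,0]},
    {"fingers": 24,"translation": [0,0,18],"twist": [0,0,0]},
    {"fingers": 24,"translation": [0,0,6],"twist": [0,0,0]},
    {"fingers": 24,"translation": [0,0,3],"twist": [0,0,0]},
    {"fingers": 24,"translation": [0,0,2],"twist": [0,0,0]},
    {"fingers": 24,"translation": [0,0,0],"twist": [0,0,0]},
    {"fingers": 24,"translation": [0,0,0],"twist": [0,0,0]}
  ]
}}

```text
time_s: 27.23
position: [0.5985, -0.0906, 0.0427]
tcp_rot: [3.142, 0.002, 2.955]
contact_force: [0.2, -0.3, -0.5]
width: 0.0321
grip_force: 15.0
```

Call:
{"name": "move_arm", "arguments": {
  "moves": [
    {"fingers": 24,"translation": [0,0,0.6],"twist": [0,0,0]},
    {"fingers": 24,"translation": [0,0,0.6],"twist": [0,0,0]},
    {"fingers": 24,"translation": [0,0,0],"twist": [0,0,0]},
    {"fingers": 24,"translation": [0,0,0],"twist": [0,0,0]},
    {"fingers": 24,"translation": [0,0,0],"twist": [0,0,0]},
    {"fingers": 24,"translation": [0,0,0],"twist": [0,0,0]},
    {"fingers": 24,"translation": [0,0,0],"twist": [0,0,0]},
    {"fingers": 24,"translation": [0,0,0],"twist": [0,0,0]}
  ]
}}

```text
time_s: 27.9
position: [0.5979, -0.0907, 0.0408]
tcp_rot: [3.142, 0.001, 2.955]
contact_force: [-1.1, 0.6, 5.8]
width: 0.0315
grip_force: 15.0
```

Contact felt. Releasing, lifting and backing off for a check.

Call:
{"name": "move_arm", "arguments": {
  "moves": [
    {"fingers": 40,"translation": [0,0,0],"twist": [0,0,0]},
    {"fingers": 54,"translation": [0,0,0],"twist": [0,0,0]},
    {"fingers": 54,"translation": [0,0,0],"twist": [0,0,0]},
    {"fingers": 54,"translation": [0,0,-10],"twist": [0,0,0]},
    {"fingers": 54,"translation": [0,0,-30],"twist": [0,0,0]},
    {"fingers": 54,"translation": [0,0,-40],"twist": [0,0,0]},
    {"fingers": 54,"translation": [0,0,-40],"twist": [0,0,0]},
    {"fingers": 54,"translation": [0,0,-40],"twist": [0,0,0]}
  ]
}}

```text
time_s: 28.57
position: [0.597, -0.0905, 0.2024]
tcp_rot: [-3.142, -0.001, 2.955]
contact_force: [0.9, -0.3, -0.0]
width: 0.0537
grip_force: 0.0
```

Call:
{"name": "move_arm", "arguments": {
  "moves": [
    {"fingers": 54,"translation": [15,36,0],"twist": [0,0,0]},
    {"fingers": 54,"translation": [15,36,0],"twist": [0,0,0]},
    {"fingers": 54,"translation": [15,36,0],"twist": [0,0,0]},
    {"fingers": 54,"translation": [15,36,0],"twist": [0,0,0]},
    {"fingers": 54,"translation": [10,36,0],"twist": [0,0,0]},
    {"fingers": 54,"translation": [0,36,0],"twist": [0,0,0]},
    {"fingers": 54,"translation": [0,36,0],"twist": [0,0,0]},
    {"fingers": 54,"translation": [0,20,0],"twist": [0,0,0]}
  ]
}}

```text
time_s: 29.23
position: [0.5794, 0.1932, 0.2012]
tcp_rot: [3.14, 0.001, 2.956]
contact_force: [-0.2, -0.1, -0.2]
width: 0.054
grip_force: 0.0
```

Call:
{"name": "move_arm", "arguments": {
  "moves": [
    {"fingers": 54,"translation": [0,30,-20],"twist": [0,0,0]},
    {"fingers": 54,"translation": [0,30,-20],"twist": [0,0,0]},
    {"fingers": 54,"translation": [0,30,0],"twist": [0,0,0]},
    {"fingers": 54,"translation": [0,30,0],"twist": [0,0,0]},
    {"fingers": 54,"translation": [0,30,0],"twist": [0,0,0]},
    {"fingers": 54,"translation": [0,0,0],"twist": [0,0,0]},
    {"fingers": 54,"translation": [0,0,0],"twist": [0,0,0]},
    {"fingers": 54,"translation": [0,0,0],"twist": [0,0,0]}
  ]
}}

```text
time_s: 29.9
position: [0.6067, 0.3365, 0.2402]
tcp_rot: [-3.141, -0.0, 2.955]
contact_force: [-0.3, 0.3, 0.2]
width: 0.0543
grip_force: 0.0
```

Run:
```python
from h import *
s=ctrl.snapshot("scene");cv2.imwrite("pics/s10.png",cv2.resize(s["color"][130:300,100:420,::-1],None,fx=2.5,fy=2.5))
st()
```

```text
t 29.95 pos [0.6068 0.3361 0.2403] rot [-3.141 -0.     2.954] w 0.054 g 0.0 F [ 0.3 -0.6 -0.1]
```

View pics/s10.png

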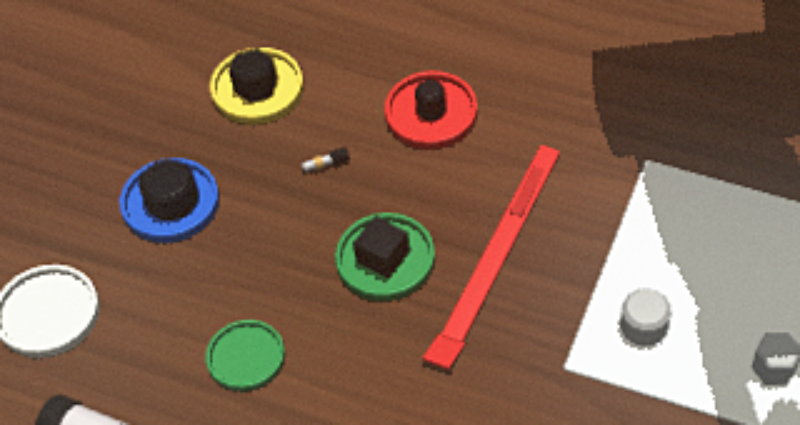

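All four caps stand upright in their dishes: hex in yellow (253,75), small in red (431,100), large in blue (168,190) and square in the large green (382,247). Both grey caps are still on the mat. Handing in.

```bash
python3 -c "
from cell import ctrl
print(ctrl.finish_job())"
```

```text
the job is handed in; nothing more can be done
None
```

The job is handed in at about 30 s: all four black caps stand upright in their dishes (large in blue, small in red, hex in yellow, square in green), and the grey caps are untouched on the mat.

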